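Shear the top solar panel off the stack into its charging pocket

ROBOT

A 6-joint arm with a two-finger parallel gripper is mounted at the origin on the work surface. World frame = base frame: x ahead of the robot, y to its left, z up, the work surface at z = 0. Lengths are in m, angles in rad, forces in N, time in s.
With the tool pointing down it reaches from about 0.25 to 0.8 m from the base axis. Payload 3.9 kg.
Tool frame: the origin (TCP) lies midway between the tips of the shut fingers; the grasp point (between the pads) lies 19 mm behind it; z points along the fingers, y is the direction in which the jaws open and shut (so a half turn about z gives the same grasp; the last joint's range is limited). The gripper opens to 85 mm and grips with 20 to 120 N. Pads are 22 mm wide; open, the fingers measure 114 mm over their backs; the gripper's body (76 mm by 85 mm) begins 54 mm behind the grasp point. The pads swing forward as they close: fully open they stand 13 mm farther back than shut.
Start: joints at [1.216, 0.26, -0.138, 1.173, 0, 1.571], TCP at [0.182, 0.492, 0.231] pointing down, gripper open.
Joint ranges: [-2.78, 2.78], [-0.83, 1.72], [-1.28, 1.37], [-1.9, 2.12], [-1.57, 1.48], [-3.14, 3.14]. Speed limits (rad/s): [2.57, 2.57, 3.14, 3.14, 3.14, 3.14].

INTERFACE

Orientations are given as a unit quaternion [x, y, z, w].
In Python, from bench import ctrl gives the robot as it stands.
- The arm moves only by the tool step_arm, never from a script. Its argument "plan" is a list of rows, each an object of numbers: "x", "y", "z": the shift along the tool's x, y, z in m; "turn": the turn about the tool's z in degrees. In form: [{"x": .., "y": .., "z": .., "turn": ..}, ...]. A call has 1 to 12 rows; each row shifts and turns the commanded pose from where the row before left it, along the tool's axes as they then stand; what a row does not reach is not made up. A row lasts 1/12 s, in which the tool goes at most 41.7 mm and 7.16 degrees, less where a joint would pass 70% of its speed; a pose out of reach is approached as far as the arm can. A call with a gripper value outside its range is refused whole. "jaw" is the finger opening in m, from 0 to 0.0854, set as the call begins (left out, the last holds). The fingers move at their own pace and stop on an object; "force" is the grip in N (left out, the last holds). Time passes only in rows, so rows that do not move let the fingers close. It gives the time, the measured TCP pose, the force and the opening at its end, in the units of the state.
- ctrl.read_state(): the state, without advancing time (a new reading comes with each control period).
- ctrl.read_camera(name): name is "scene" or "top" or "wrist"; returns the picture (400x640x3 uint8, red, green, blue); there is no depth.
- ctrl.calibration(name): a dict with "fx", "fy", "cx", "cy" (pixels), "extrinsics" (4x4, takes a point from camera to world coordinates); the wrist camera has in their place "tool_from_camera" (4x4, takes a point from camera to tool coordinates, whose origin is the TCP and whose axes are the flange's). Camera axes: x right, y up, looking along -z (the intrinsics and any distortion apply to the point x, -y, -z); pixel columns grow to the right and rows downward; lengths in m; the calibration is good to about 2 mm. The wrist camera is an equidistant fisheye: a pixel r from the principal point sees the ray r / f radians off the axis. A picture is of the moment at which its call begins: read the wrist's pose just before it. calibration takes no time and is no camera call.
- ctrl.sign_off(): hands the job in, once; it reports no verdict.
Trained networks look in the newest picture that a camera, given by its name, has taken for a name from the list of things; names that differ only in an ending like _2 or _b are one class to them, and where a whole thing is asked for, a point or a joint stands for the part that bears it (a point fixed in the world has none). Each returns a list of dicts, best first, with "score" (0 to 1); they miss things now and then, are a little off and sometimes report something else, mostly with a low value. They report only what shows in the picture. A call takes as long as a camera call. They do not tell look-alikes from the thing itself.
- ctrl.look_for(query, camera): "rect" ([centre column, centre row, width, height] as shares, 0 to 1, of the picture: columns of its width, rows of its height, round what is visible of it).
The state is a dict: "clock": time; "qpos": joint angles; "joint_vel": joint speeds; "joint_efforts": joint torques, N m; "position": TCP position; "tcp_rot": TCP orientation; "force": force on the tool from outside, world axes, zero at the start; "moment": the same for the moment, N m; "gripper_width": finger opening in m.
Only numpy, scipy, OpenCV 4.12 (cv2) and the standard library are available. Lean on these libraries where they do the work, as an engineer would, in place of code of your own. Each camera call takes 0.05 s, during which the arm holds its last target. There are 200 camera calls.

TASK

Slide the top solar panel sideways off the stack, straight across onto the aluminium deck between the orange rails, and on into the pocket under the black hood, driving the stiff brass shoe ahead of it until the panel is fully home against the dead stop hidden inside. Seat it there with a steady push of about 16 N, held for half a second, never over 25 N on the panel, then let go and end clear of everything. Keep the panel down on its supports rather than lifting it, do not shift the panels below, do not touch the hood or the shoe, and leave the other things on the bench alone.

Things in the scene. Friction and masses are not known exactly. Their poses are not given: they have to be found in the camera images.
- stand: Fixed charging stand, base 150 x 360 x 12 mm; origin at the centre of its underside, z up. Towards its own +y a black pad (top at 20 mm) carries the stack, centred near x 0, y +105 mm. Towards its -y an aluminium deck, top at 54 mm, spans y -160 to +34, x -65 to +65 mm. The panel travels along the stand's -y. The deck is 2 mm lower than the underside of the top panel in the stack.
- deck_mouth (a point): Middle of the deck's top edge that faces the stack (stand x 0, y +34, z 54 mm). Orange rails, 8 mm high, inner faces at x = +-49 mm (98 mm apart), run along the deck from stand y -2 to -96 mm, with flared mouths out to y +37 mm.
- connector: Fixed black hood beyond the rails, 122 x 54 x 22 mm, turned as the stand, clamped at a different place along the deck each time. Origin on the deck, middle of its mouth (its own +y side, towards the stack); the pocket runs from there to -y, 102 mm wide, 16 mm high. A dead stop hidden inside halts the panel's edge 12 to 24 mm past the mouth, a different depth each time. Not to be touched.
- panel_top: The panel to move: uppermost of four identical framed solar panels, grey frame with dark blue cells, 90 mm (own x) x 110 mm (own y) x 12 mm thick, about 0.18 kg, too wide to grip across. Origin at the centre of its underside, which starts 56 mm above the table; lies with its own y along the stand's y, a few mm and degrees off. Sliding it alone takes about 1 to 3 N.
- panel_2: Second panel of the stack, same size, loose, origin at the centre of its underside, 44 mm above the table (its top is at 56 mm). Must stay where it is.
- panel_3: Third panel of the stack, same size, loose. Must stay.
- panel_4: Lowest panel of the stack, same size, loose. Must stay.
- lantern: Loose yellow solar lantern, 84 mm across, about 125 mm high with its bail, origin at the centre of its underside. Bystander.
- mug: Loose steel mug, 80 mm across, 85 mm high, origin at the centre of its underside. Bystander.
- jar: Loose glass jar, 72 mm across, 100 mm high, origin at the centre of its underside. Bystander.
- torch: Loose grey torch lying along its own x, 155 mm long, 44 mm high. Bystander.
- hairbrush: Loose pink hairbrush lying along its own x (handle to -x), about 195 mm long, 37 mm high. Bystander.
- shoe_face (a point): Middle of the front face, at deck level, of the sliding brass contact shoe (60 mm wide, 2 to 10 mm above the deck), turned as the connector. At first 4 mm outside the hood's mouth to 1 mm inside it. The panel's edge drives it along the connector's -y; it resists all the way with about 6 N of dry friction, no spring, and stays where it is left. At the dead stop resistance rises abruptly.
Things that resemble listed ones, but are neither listed nor needed, are in the scene too. Leave any turquoise look-alike of the panel_top alone.

How it is judged:
By the outcome, as a careful person would: the job done as asked, in the order asked, and still so for the second after the job is handed in, with the robot touching nothing.
It also fails if it takes over 54 s, if anything falls off the work surface, if the arm or the gripper's body presses on something with over 40 N, if the wrist force passes 120 N, or if a joint passes its speed limit or range.

## Working session

There is one attempt and no reset: what is moved stays moved. The work goes in short steps, Python scripts to look and compute and a tool call to move; the robot and the scene stay as the last step left them, time stands still between calls to the robot, and variables do not carry over. Pictures are saved under pics/ and viewed, on a budget of 10 in all, crops included, one or two more only if the job needs it, and the job is handed in when it is done.

Besides the shell and the picture viewer there is one more tool, called after "Call:" as a command line: name --argument value ..., lists and objects as JSON in quotes. step_arm: Moves the arm, as the interface text tells. Its arguments: {"type":"object","properties":{"plan":{"type":"array","items":{"type":"object","properties":{"x":{"type":"number"},"y":{"type":"number"},"z":{"type":"number"},"turn":{"type":"number"}}}},"jaw":{"type":"number"},"force":{"type":"number"}},"required":["plan"]}

```bash
ls; mkdir -p pics
python3 - <<'E'
from bench import ctrl
import cv2,numpy as np
for n in("scene","top"):
    im=ctrl.read_camera(n); cv2.imwrite(f"pics/{n}0.png",im[:,:,::-1])
    c=ctrl.calibration(n); print(n,{k:(np.round(v,4).tolist()) for k,v in c.items()})
    for q in("stand","connector","panel_top","shoe_face"):
        try: print(q,[(round(d['score'],2),np.round(np.array(d['rect'])*[640,400,640,400]).tolist()) for d in ctrl.look_for(q,n)][:3])
        except Exception as e: print(q,e)
print(ctrl.read_state())
c=ctrl.calibration("wrist");print({k:(np.round(v,4).tolist()) for k,v in c.items()})
E
```

```text
pics
scene {'fx': 453.2867, 'fy': 453.2867, 'cx': 311.8497, 'cy': 198.9806, 'extrinsics': [[-0.8599, -0.3315, 0.3882, 0.9886], [0.5101, -0.5851, 0.6304, 0.7675], [0.0181, 0.7401, 0.6722, 0.888], [0.0, 0.0, 0.0, 1.0]]}
stand [(0.82, [312.0, 224.0, 82.0, 95.0])]
connector [(0.92, [298.0, 168.0, 41.0, 26.0])]
panel_top [(0.93, [396.0, 286.0, 59.0, 38.0]), (0.68, [311.0, 226.0, 82.0, 95.0]), (0.65, [428.0, 237.0, 54.0, 37.0])]
shoe_face []
top {'fx': 426.7109, 'fy': 426.7109, 'cx': 327.7889, 'cy': 197.7069, 'extrinsics': [[0.0242, 0.9896, -0.1417, 0.3772], [-0.9997, 0.023, -0.01, 0.0054], [-0.0067, 0.1419, 0.9899, 1.121], [0.0, 0.0, 0.0, 1.0]]}
stand [(0.84, [334.0, 200.0, 141.0, 93.0])]
connector [(0.91, [388.0, 215.0, 47.0, 52.0])]
panel_top [(0.87, [247.0, 294.0, 50.0, 44.0]), (0.68, [293.0, 185.0, 51.0, 44.0]), (0.68, [219.0, 224.0, 50.0, 46.0])]
shoe_face []
{'clock': 0.5, 'qpos': array([ 1.21600459e+00,  2.60031317e-01, -1.38122155e-01,  1.17271536e+00,
        2.08719559e-05,  1.57076570e+00]), 'joint_vel': array([-0.00188153, -0.00123786,  0.00194079, -0.00032377,  0.00115205,
        0.00011366]), 'joint_efforts': array([-3.03890456e-04, -4.05246449e+01,  2.54001045e+01,  3.14528428e-03,
        2.21014750e-05, -2.34943883e-06]), 'position': array([0.18236658, 0.49227889, 0.23127947]), 'tcp_rot': array([ 1.76451839e-01,  9.84309274e-01, -3.38428452e-05, -1.66702895e-05]), 'force': array([-0.45819278, -0.8489018 , -0.15431074]), 'moment': array([ 0.00622108,  0.00820867, -0.03687544]), 'gripper_width': 0.08532372873130838}
{'fx': 309.7069, 'fy': 309.7069, 'cx': 318.52, 'cy': 197.5517, 'tool_from_camera': [[-0.0003, 0.9461, 0.3238, 0.0835], [1.0, -0.0002, 0.0016, 0.0008], [0.0016, 0.3238, -0.9461, -0.142], [0.0, 0.0, 0.0, 1.0]]}
```

Run:
```python
import cv2
t=cv2.imread("pics/top0.png"); cv2.imwrite("pics/top1.png",cv2.resize(t[130:340,190:450],None,fx=3,fy=2.85,interpolation=cv2.INTER_CUBIC) if 0 else cv2.resize(t[140:335,190:450],None,fx=3,fy=3,interpolation=cv2.INTER_CUBIC))
```

```text
(no output)
```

View pics/scene0.png

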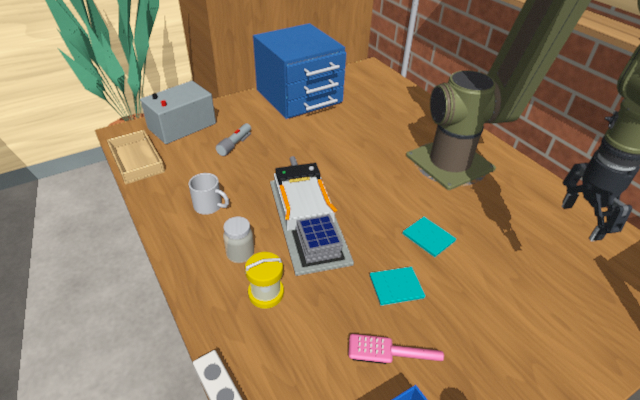

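View pics/top1.png

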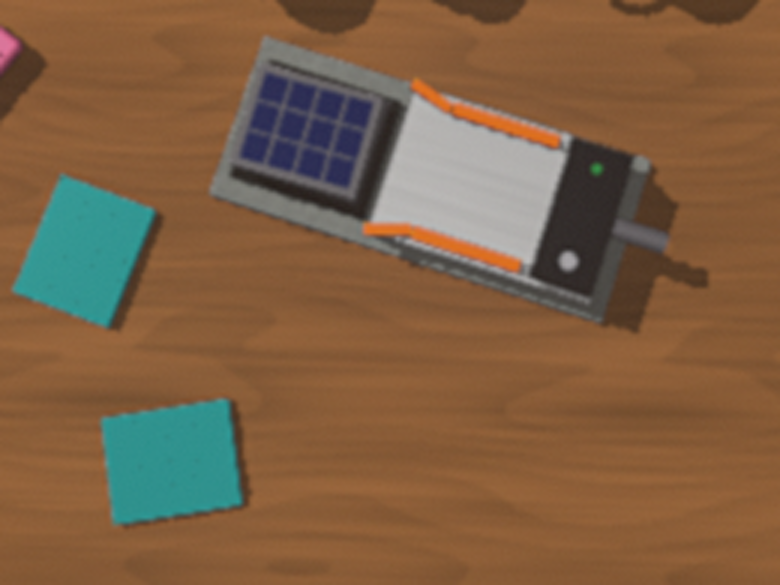

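The scene view shows the blue-celled stack at about (320,235), the hood at (298,170), the lantern at (265,280) and two turquoise plates at (428,237) and (396,286). In the top picture the candidates are the blue panel on the stack at (293,184), the turquoise plate at (219,224) and the turquoise plate at (247,294). I choose the blue one on the stand; the crop confirms it.

```bash
cat > h.py <<'E'
from bench import ctrl
import cv2,numpy as np
from scipy.spatial.transform import Rotation as R
def ray(n,uv,st=None):
    c=ctrl.calibration(n); uv=np.atleast_2d(np.asarray(uv,float))
    a=(uv-[c['cx'],c['cy']])/[c['fx'],c['fy']]
    if n=='wrist':
        r=np.linalg.norm(a,axis=1,keepdims=True); d=np.c_[a*np.sinc(r/np.pi)**1,np.cos(r)]
        T=np.eye(4);T[:3,:3]=R.from_quat(st['tcp_rot']).as_matrix();T[:3,3]=st['position']
        E=T@np.array(c['tool_from_camera'])
    else: d=np.c_[a,np.ones(len(a))]; E=np.array(c['extrinsics'])
    d=d*[1,-1,-1]
    return E[:3,3],d@E[:3,:3].T
def at_z(n,uv,z,st=None):
    o,d=ray(n,uv,st); return o+d*((z-o[2])/d[:,2])[:,None]
E
python3 - <<'E'
from h import *
im=cv2.imread("pics/top0.png"); hsv=cv2.cvtColor(im,cv2.COLOR_BGR2HSV)
blue=cv2.inRange(hsv,(108,80,30),(130,255,255)); blue[:, :250]=0;blue[:,345:]=0;blue[:140]=0;blue[215:]=0
r=cv2.minAreaRect(cv2.findNonZero(cv2.morphologyEx(blue,cv2.MORPH_CLOSE,np.ones((5,5)))))
P=at_z('top',cv2.boxPoints(r),.068); print('cells corners',P.round(4).tolist(),'c',P.mean(0).round(4),'sides',np.linalg.norm(np.diff(P,axis=0),axis=1))
for i in range(2):
    e=P[i+1]-P[i]; print('edge ang',np.degrees(np.arctan2(e[1],e[0])))
og=cv2.inRange(hsv,(5,150,150),(18,255,255))
n,l,s,c=cv2.connectedComponentsWithStats(og)
for i in range(1,n):
    if s[i,4]>20: print('orange',s[i],at_z('top',c[i],.062).round(4))
k=np.array([[265,38],[212,193],[603,322],[648,160]])/3+[190,140]
B=at_z('top',k,.012);print('base',B.round(4).tolist(),B.mean(0),np.linalg.norm(np.diff(B,axis=0),axis=1))
h=np.array([[570,138],[632,155],[595,300],[532,275]])/3+[190,140]; H=at_z('top',h,.076);print('hood',H.round(4).tolist(),H.mean(0),np.linalg.norm(np.diff(H,axis=0),axis=1))
for q in("lantern","mug","jar","hairbrush"):
    for d in ctrl.look_for(q,"top")[:1]: print(q,d['score'],at_z('top',np.array(d['rect'][:2])*[640,400],.05).round(3), np.array(d['rect'])*[640,400,640,400])
E
```

```text
cells corners [[0.54, 0.1609, 0.068], [0.6103, 0.1442, 0.068], [0.5863, 0.0541, 0.068], [0.5166, 0.0716, 0.068]] c [0.5633 0.1077 0.068 ] sides [0.07219705 0.09319579 0.07189455]
edge ang -13.367253641181074
edge ang -104.87893197584384
orange [77 59 20  2 35] [[0.8824 0.6621 0.062 ]]
orange [70 73 24  4 61] [[0.8416 0.6716 0.062 ]]
orange [167  77  15   3  31] [[0.8369 0.4237 0.062 ]]
orange [128  78  29   7  81] [[0.8261 0.5184 0.062 ]]
orange [182  80  89  16 528] [[0.8119 0.2815 0.062 ]]
orange [280  82  25   6  93] [[0.8254 0.1173 0.062 ]]
orange [360  86  54   9 215] [[ 0.8162 -0.1458  0.062 ]]
orange [146  93  35   4  98] [[0.7905 0.4549 0.062 ]]
orange [306  97  25   3  45] [[0.7903 0.0487 0.062 ]]
orange [164 105  12   4  31] [[0.7585 0.4323 0.062 ]]
orange [179 108  20   3  28] [[0.752  0.3826 0.062 ]]
orange [227 114  22   2  32] [[0.7403 0.2564 0.062 ]]
orange [170 120  91  17 640] [[0.7015 0.3019 0.062 ]]
orange [201 120  57   5 151] [[0.7192 0.277  0.062 ]]
orange [162 124  19   7  72] [[0.7045 0.4291 0.062 ]]
orange [363 127  22   7  66] [[ 0.7044 -0.0927  0.062 ]]
ora
[... 1021 characters left out ...]
761  0.062 ]]
orange [ 96 317  14   3  22] [[0.2214 0.5529 0.062 ]]
base [[0.6542, 0.1514, 0.012], [0.5142, 0.1922, 0.012], [0.4104, -0.1496, 0.012], [0.5523, -0.1885, 0.012]] [0.53275922 0.00138699 0.012     ] [0.145735   0.35717129 0.14712284]
hood [[0.5591, -0.1129, 0.076], [0.546, -0.1641, 0.076], [0.4261, -0.1341, 0.076], [0.4451, -0.0827, 0.076]] [ 0.49407063 -0.12345315  0.076     ] [0.05285553 0.12366333 0.0547847 ]
lantern 0.62 [[0.75  0.167 0.05 ]] [272.128 113.32   37.696  45.2  ]
mug 0.65 [[ 0.752 -0.189  0.05 ]] [408.448 115.2    43.904  40.4  ]
jar 0.89 [[0.744 0.018 0.05 ]] [329.088 116.52   25.792  34.6  ]
hairbrush 0.92 [[0.576 0.421 0.05 ]] [170.048 176.6    61.504  62.6  ]
```

Geometry agrees with the sizes given: base measures 357 x 147 mm, hood 53 x 124 mm, and the stand yaw is about -16.5°. I'm moving to a look pose behind the stack, with the jaws across the panel.

Call:
step_arm --plan '[{"x":-0.036,"y":-0.01,"z":-0.002},{"x":-0.036,"y":-0.01,"z":-0.002},{"x":-0.036,"y":-0.01,"z":-0.002},{"x":-0.036,"y":-0.01,"z":-0.002},{"x":-0.036,"y":-0.01,"z":-0.002},{"x":-0.036,"y":-0.01,"z":-0.002},{"x":-0.036,"y":-0.01,"z":-0.002},{"x":-0.036,"y":-0.01,"z":-0.002},{"x":-0.036,"y":-0.01,"z":-0.002},{"x":-0.036,"y":-0.01,"z":-0.001},{"x":-0.036,"y":-0.01},{"x":-0.036,"y":-0.01}]' --jaw 0.03

```text
$.plan[0]: bad value
```

Call:
step_arm --plan '[{"turn":7.1},{"turn":7.1},{"turn":7.1},{"turn":7.1},{"turn":7.1},{"turn":7.1},{"turn":7.1},{"turn":7.1},{"turn":7.1},{"turn":7.1},{"turn":7.1},{"turn":7.1}]'

```text
$.plan[0]: bad value
```

Call:
step_arm --plan '[{"x":-0.036,"y":-0.01,"z":-0.002,"turn":0},{"x":-0.036,"y":-0.01,"z":-0.002,"turn":0},{"x":-0.036,"y":-0.01,"z":-0.002,"turn":0},{"x":-0.036,"y":-0.01,"z":-0.002,"turn":0},{"x":-0.036,"y":-0.01,"z":-0.002,"turn":0},{"x":-0.036,"y":-0.01,"z":-0.002,"turn":0},{"x":-0.036,"y":-0.01,"z":-0.002,"turn":0},{"x":-0.036,"y":-0.01,"z":-0.002,"turn":0},{"x":-0.036,"y":-0.01,"z":-0.002,"turn":0},{"x":-0.036,"y":-0.01,"z":-0.001,"turn":0},{"x":-0.036,"y":-0.01,"z":0,"turn":0},{"x":-0.036,"y":-0.01,"z":0,"turn":0}]' --jaw 0.03

```text
clock: 1.7
position: [0.5472, 0.2283, 0.2505]
tcp_rot: [0.177, 0.984, 0.0, 0.0]
force: [0.4, 0.2, 0.1]
gripper_width: 0.0301
```

Call:
step_arm --plan '[{"x":0,"y":0,"z":0,"turn":7.1},{"x":0,"y":0,"z":0,"turn":7.1},{"x":0,"y":0,"z":0,"turn":7.1},{"x":0,"y":0,"z":0,"turn":7.1},{"x":0,"y":0,"z":0,"turn":7.1},{"x":0,"y":0,"z":0,"turn":7.1},{"x":0,"y":0,"z":0,"turn":7.1},{"x":0,"y":0,"z":0,"turn":7.1},{"x":0,"y":0,"z":0,"turn":7.1},{"x":0,"y":0,"z":0,"turn":7.1},{"x":0,"y":0,"z":0,"turn":7.1},{"x":0,"y":0,"z":0,"turn":7.1}]'

```text
clock: 2.7
position: [0.5458, 0.2297, 0.2503]
tcp_rot: [0.798, 0.603, -0.0, 0.0]
force: [0.0, 0.1, -0.0]
gripper_width: 0.0299
```

Run:
```python
from h import *
import pickle
st=ctrl.read_state(); im=ctrl.read_camera("wrist")[:,:,::-1]; cv2.imwrite("pics/w1.png",im); pickle.dump(st,open("w1.pkl","wb"))
cv2.imwrite("pics/w1v.png",im)
```

```text
(no output)
```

View pics/w1v.png

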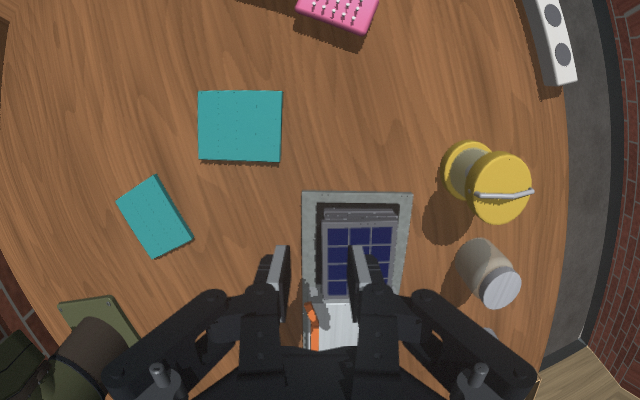

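The wrist view shows the stack at (358,255), the stand's back corners at (303,192) and (412,194), and the lantern clear to the side at (490,185). A zoom gives the back edge.

Run:
```python
from h import *
im=cv2.imread("pics/w1.png"); cv2.imwrite("pics/w1z.png",cv2.resize(im[182:312,292:422],None,fx=4.5,fy=4.5,interpolation=cv2.INTER_CUBIC))
```

```text
(no output)
```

View pics/w1z.png

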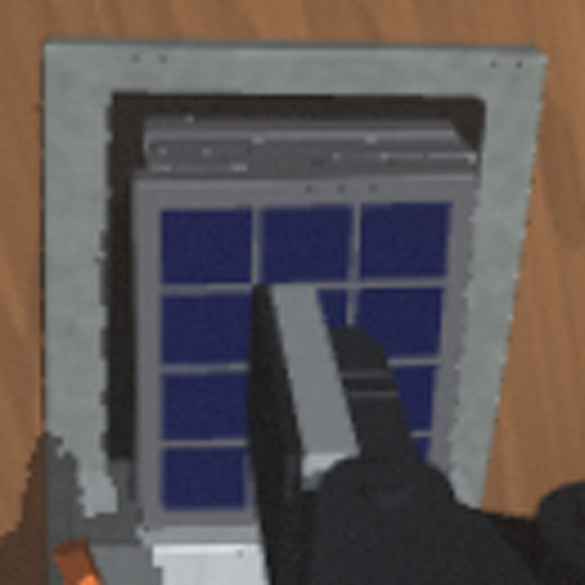

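Run:
```python
from h import *
import pickle
st=pickle.load(open("w1.pkl","rb"))
f=lambda p,z:at_z('wrist',(np.array(p)+.0)/4.5+[292,182],z,st)[:,:2]
ang=lambda v:np.degrees(np.arctan2(v[1],v[0]))
P=f([[135,182],[475,174],[145,530]],.068);print('panel corners',P.round(4).tolist(),np.linalg.norm(P[1]-P[0]),np.linalg.norm(P[2]-P[0]),ang(P[1]-P[0]),ang(P[0]-P[2])-90)
C=f([[162,210],[450,203],[162,508]],.068);print('cells',ang(C[1]-C[0]),ang(C[0]-C[2])-90)
B=f([[45,42],[546,52],[45,430],[488,500]],.012);print('base',B.round(4).tolist(),np.linalg.norm(B[1]-B[0]),ang(B[1]-B[0]),ang(B[0]-B[2])-90,ang(B[1]-B[3])-90)
print(R.from_quat(st['tcp_rot']).as_matrix().round(4))
# rails in w1
im=cv2.imread("pics/w1.png");hsv=cv2.cvtColor(im,cv2.COLOR_BGR2HSV)
t=cv2.imread("pics/top0.png");h=cv2.cvtColor(t,cv2.COLOR_BGR2HSV);og=cv2.inRange(h,(5,200,200),(18,255,255));og[:150]=0;og[235:]=0;og[:,:300]=0;og[:,390:]=0
n,l,s,c=cv2.connectedComponentsWithStats(og,connectivity=8)
for i in range(1,n):
    if s[i,4]>30:
        q=np.argwhere(l==i)[:,::-1].astype(float); q=at_z('top',q,.062)[:,:2]
        # straight part: far 60%
        m=q[:,1]<np.quantile(q[:,1],.6); v=cv2.fitLine(q[m].astype(np.float32),cv2.DIST_HUBER,0,1e-4,1e-4).ravel(); print('rail',s[i],v.round(4),ang(v[:2]*np.sign(v[1]))-90)
```

```text
panel corners [[0.5339, 0.1735], [0.6191, 0.1509], [0.5069, 0.0661]] 0.08808792174620292 0.11081109145669088 -14.88232855675771 -14.10768071196847
cells -14.941021374539504 -15.102601046015366
base [[0.5149, 0.199], [0.6563, 0.1557], [0.476, 0.0727], [0.6123, -0.0003]] 0.14788041156828272 -17.006551476244095 -17.121779308736038 -15.77040744916782
[[ 2.736e-01  9.618e-01 -1.000e-04]
 [ 9.618e-01 -2.736e-01 -1.000e-04]
 [-1.000e-04 -0.000e+00 -1.000e+00]]
rail [328 167  12  10  33] [ 0.634   0.7734  0.5933 -0.0008] -39.34423
rail [342 176  34  12  87] [ 0.2855  0.9584  0.5665 -0.0762] -16.586563
rail [312 216  51  14 118] [ 0.2789  0.9603  0.466  -0.0297] -16.193954
```

Stand yaw comes out at -16.4° from both views. The panel sits about 1.6° off that, its back edge roughly 45 mm ahead of the planned descent point.

Call:
step_arm --plan '[{"x":0,"y":0.025,"z":0,"turn":0.5},{"x":0,"y":0.026,"z":0,"turn":0},{"x":0,"y":0,"z":0.038,"turn":0},{"x":0,"y":0,"z":0.038,"turn":0},{"x":0,"y":0,"z":0.038,"turn":0},{"x":0,"y":0,"z":0.038,"turn":0},{"x":0,"y":0,"z":0.03,"turn":0},{"x":0,"y":0,"z":0.009,"turn":0},{"x":0,"y":0,"z":0,"turn":0},{"x":0,"y":0,"z":0,"turn":0}]'

```text
clock: 3.58
position: [0.5954, 0.216, 0.0601]
tcp_rot: [0.798, 0.602, 0.0, 0.0]
force: [0.9, 0.6, 0.9]
gripper_width: 0.0297
```

```bash
cat > s.py <<'E'
from h import *
st=ctrl.read_state();p=st['position'];y=np.array([.2823,.9593]);x=np.array([.9593,-.2823]);f=st['force']
Rm=R.from_quat(st['tcp_rot']).as_matrix()
print('t',round(st['clock'],2),'lat-.5107',round(p[:2]@x-.5107,4),'s',round(p[:2]@y,4),'z',p[2].round(4),'yaw',np.degrees(np.arctan2(Rm[1,1],Rm[0,1])).round(2),'F(lat,y,z)',round(f[:2]@x,2),round(f[:2]@y,2),round(f[2],2))
E
python3 s.py
python3 - <<'E'
from h import *
im=ctrl.read_camera("wrist")[:,:,::-1]; cv2.imwrite("pics/w2.png",cv2.resize(im[150:400,200:440],None,fx=2.4,fy=2.4))
E
```

```text
t 3.58 lat-.5107 -0.0005 s 0.3753 z 0.0601 yaw -15.97 F(lat,y,z) 0.69 0.84 0.9
```

View pics/w2.png

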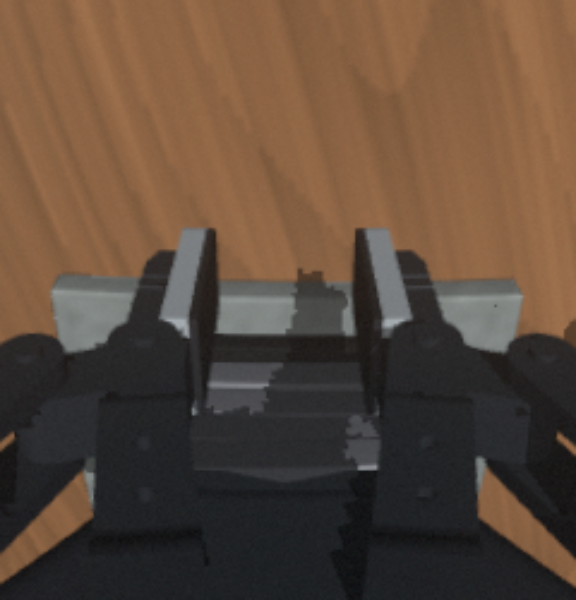

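```bash
python3 - <<'E'
from h import *
st={'tcp_rot':np.array([0,0,0,1.]),'position':np.zeros(3)}
for (u,v,w) in [(216,230,-1),(357,230,1),(190,318,-1),(380,318,1)]:
    o,d=ray('wrist',[200+u/2.4,150+v/2.4],st); d=d[0]
    for Y in (.0148,):
        print(o+d*((w*Y-o[1])/d[1]))
E
python3 s.py
```

```text
[ 0.00907058 -0.0148     -0.00026419]
[ 0.01284482  0.0148     -0.00743621]
[ 0.01756284 -0.0148     -0.04602296]
[ 0.01772982  0.0148     -0.04629621]
t 3.63 lat-.5107 0.0004 s 0.376 z 0.0613 yaw -15.98 F(lat,y,z) 0.6 -0.02 0.9
```

Call:
step_arm --plan '[{"x":-0.012,"y":0,"z":0.0015,"turn":0.4},{"x":-0.012,"y":0,"z":0,"turn":0},{"x":-0.01,"y":0,"z":0,"turn":0},{"x":-0.003,"y":0,"z":0,"turn":0},{"x":-0.0015,"y":0,"z":0,"turn":0},{"x":-0.0015,"y":0,"z":0,"turn":0},{"x":-0.0015,"y":0,"z":0,"turn":0},{"x":-0.0015,"y":0,"z":0,"turn":0},{"x":-0.0015,"y":0,"z":0,"turn":0},{"x":-0.0015,"y":0,"z":0,"turn":0},{"x":-0.0015,"y":0,"z":0,"turn":0},{"x":-0.0015,"y":0,"z":0,"turn":0}]'

```text
clock: 4.63
position: [0.5813, 0.1691, 0.0578]
tcp_rot: [0.801, 0.599, 0.0, -0.0]
force: [0.4, 0.9, -1.2]
gripper_width: 0.0302
```

```bash
python3 s.py
```

```text
t 4.63 lat-.5107 -0.0008 s 0.3263 z 0.0578 yaw -16.4 F(lat,y,z) 0.13 1.0 -1.22
```

Call:
step_arm --plan '[{"x":-0.002,"y":0,"z":0,"turn":0},{"x":-0.002,"y":0,"z":0,"turn":0},{"x":-0.002,"y":0,"z":0,"turn":0},{"x":-0.002,"y":0,"z":0,"turn":0},{"x":-0.002,"y":0,"z":0,"turn":0},{"x":-0.002,"y":0,"z":0,"turn":0}]'

```text
clock: 5.13
position: [0.5775, 0.157, 0.0578]
tcp_rot: [0.801, 0.599, -0.0, -0.0]
force: [0.7, 1.5, -0.6]
gripper_width: 0.03
```

```bash
python3 s.py
python3 - <<'E'
from h import *
im=ctrl.read_camera("top")[:,:,::-1]; cv2.imwrite("pics/t2.png",im); a=cv2.resize(im[140:250,255:405],None,fx=4,fy=4,interpolation=cv2.INTER_CUBIC)
im=ctrl.read_camera("scene")[:,:,::-1]; cv2.imwrite("pics/s2.png",im); b=cv2.resize(im[150:275,265:360],None,fx=2,fy=2,interpolation=cv2.INTER_CUBIC)
c=np.zeros((440,790,3),np.uint8); c[:,:600]=a; c[:250,600:]=b; cv2.imwrite("pics/m2.png",c)
E
```

```text
t 5.13 lat-.5107 -0.001 s 0.3137 z 0.0578 yaw -16.43 F(lat,y,z) 0.27 1.63 -0.62
```

View pics/m2.png

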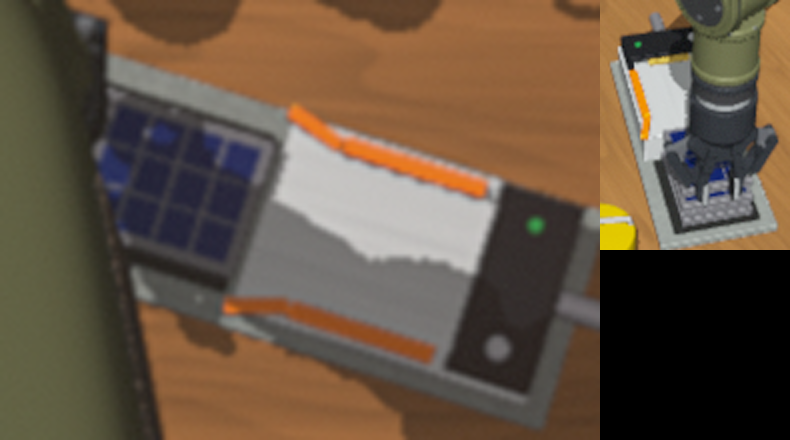

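The panel is sliding at about 1.6 N, its front edge at roughly (250,215) in the crop and squared up to the deck. I'll carry on across the deck.

Call:
step_arm --plan '[{"x":-0.004,"y":0,"z":0,"turn":0},{"x":-0.004,"y":0,"z":0,"turn":0},{"x":-0.004,"y":0,"z":0,"turn":0},{"x":-0.004,"y":0,"z":0,"turn":0},{"x":-0.004,"y":0,"z":0,"turn":0},{"x":-0.004,"y":0,"z":0,"turn":0},{"x":-0.004,"y":0,"z":0,"turn":0},{"x":-0.004,"y":0,"z":0,"turn":0},{"x":-0.004,"y":0,"z":0,"turn":0},{"x":-0.004,"y":0,"z":0,"turn":0},{"x":-0.004,"y":0,"z":0,"turn":0},{"x":-0.004,"y":0,"z":0,"turn":0}]'

```text
clock: 6.23
position: [0.5642, 0.111, 0.0579]
tcp_rot: [0.801, 0.599, 0.0, 0.0]
force: [0.5, 1.5, 1.1]
gripper_width: 0.0297
```

```bash
python3 s.py
```

```text
t 6.23 lat-.5107 -0.0008 s 0.2657 z 0.0579 yaw -16.43 F(lat,y,z) 0.05 1.53 1.09
```

Call:
step_arm --plan '[{"x":-0.004,"y":0,"z":0,"turn":0},{"x":-0.004,"y":0,"z":0,"turn":0},{"x":-0.004,"y":0,"z":0,"turn":0},{"x":-0.004,"y":0,"z":0,"turn":0},{"x":-0.004,"y":0,"z":0,"turn":0},{"x":-0.004,"y":0,"z":0,"turn":0},{"x":-0.004,"y":0,"z":0,"turn":0},{"x":-0.004,"y":0,"z":0,"turn":0},{"x":-0.004,"y":0,"z":0,"turn":0},{"x":-0.004,"y":0,"z":0,"turn":0},{"x":-0.004,"y":0,"z":0,"turn":0},{"x":-0.004,"y":0,"z":0,"turn":0}]'

```text
clock: 7.23
position: [0.5499, 0.0646, 0.0575]
tcp_rot: [0.801, 0.599, -0.001, -0.0]
force: [-0.2, 1.5, 0.1]
gripper_width: 0.0301
```

```bash
python3 s.py
python3 - <<'E'
from h import *
im=ctrl.read_camera("top")[:,:,::-1]; cv2.imwrite("pics/t3.png",im); a=cv2.resize(im[140:250,255:405],None,fx=4,fy=4,interpolation=cv2.INTER_CUBIC)
im=ctrl.read_camera("scene")[:,:,::-1]; b=cv2.resize(im[150:275,265:360],None,fx=2,fy=2,interpolation=cv2.INTER_CUBIC)
c=np.zeros((440,790,3),np.uint8); c[:,:600]=a; c[:250,600:]=b; cv2.imwrite("pics/m3.png",c)
E
```

```text
t 7.23 lat-.5107 -0.0014 s 0.2172 z 0.0575 yaw -16.43 F(lat,y,z) -0.67 1.39 0.09
```

View pics/m3.png

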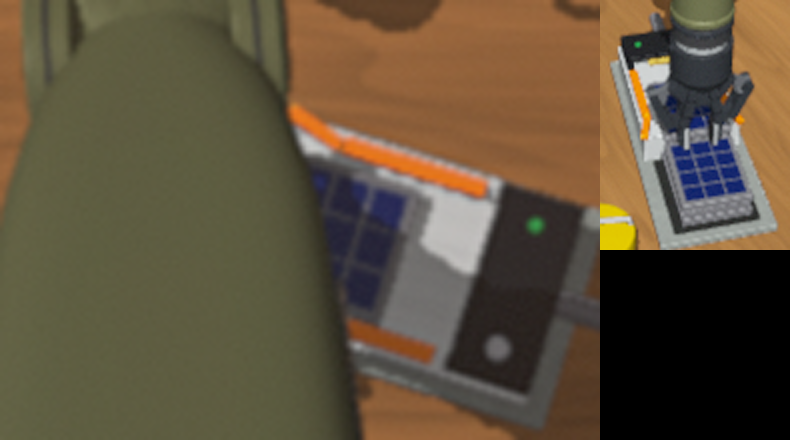

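The panel is square between the rails, front edge near (405,255) in the crop, about 45 mm short of the shoe; the lower stack is left as it was.

Call:
step_arm --plan '[{"x":-0.004,"y":0,"z":0,"turn":0},{"x":-0.004,"y":0,"z":0,"turn":0},{"x":-0.004,"y":0,"z":0,"turn":0},{"x":-0.004,"y":0,"z":0,"turn":0},{"x":-0.004,"y":0,"z":0,"turn":0},{"x":-0.004,"y":0,"z":0,"turn":0},{"x":-0.004,"y":0,"z":0,"turn":0},{"x":-0.003,"y":0,"z":0,"turn":0},{"x":-0.002,"y":0,"z":0,"turn":0},{"x":-0.001,"y":0,"z":0,"turn":0},{"x":-0.001,"y":0,"z":0,"turn":0},{"x":-0.001,"y":0,"z":0,"turn":0}]'

```text
clock: 8.33
position: [0.5404, 0.0307, 0.0578]
tcp_rot: [0.801, 0.599, 0.0, -0.0]
force: [0.1, 2.0, -1.3]
gripper_width: 0.0301
```

```bash
python3 s.py
```

```text
t 8.33 lat-.5107 -0.001 s 0.182 z 0.0578 yaw -16.42 F(lat,y,z) -0.51 1.97 -1.32
```

Call:
step_arm --plan '[{"x":-0.001,"y":0,"z":0,"turn":0},{"x":-0.001,"y":0,"z":0,"turn":0},{"x":-0.001,"y":0,"z":0,"turn":0},{"x":-0.001,"y":0,"z":0,"turn":0},{"x":-0.001,"y":0,"z":0,"turn":0},{"x":-0.001,"y":0,"z":0,"turn":0}]'

```text
clock: 8.83
position: [0.5387, 0.0249, 0.0578]
tcp_rot: [0.801, 0.599, 0.0, -0.0]
force: [0.2, 0.3, -1.1]
gripper_width: 0.0301
```

```bash
python3 s.py
```

```text
t 8.83 lat-.5107 -0.001 s 0.1759 z 0.0578 yaw -16.43 F(lat,y,z) 0.09 0.29 -1.12
```

Call:
step_arm --plan '[{"x":-0.001,"y":0,"z":0,"turn":0},{"x":-0.001,"y":0,"z":0,"turn":0},{"x":-0.001,"y":0,"z":0,"turn":0},{"x":-0.001,"y":0,"z":0,"turn":0},{"x":-0.001,"y":0,"z":0,"turn":0}]'

```text
clock: 9.25
position: [0.5373, 0.02, 0.0578]
tcp_rot: [0.801, 0.599, 0.0, 0.0]
force: [0.5, 1.8, -1.2]
gripper_width: 0.0301
```

```bash
python3 s.py
```

```text
t 9.25 lat-.5107 -0.001 s 0.1709 z 0.0578 yaw -16.43 F(lat,y,z) -0.05 1.88 -1.21
```

Call:
step_arm --plan '[{"x":-0.001,"y":0,"z":0,"turn":0},{"x":-0.001,"y":0,"z":0,"turn":0},{"x":-0.001,"y":0,"z":0,"turn":0}]'

```text
clock: 9.5
position: [0.5373, 0.0187, 0.0581]
tcp_rot: [0.801, 0.599, 0.002, -0.001]
force: [2.3, 5.8, -1.0]
gripper_width: 0.0299
```

Call:
step_arm --plan '[{"x":-0.0005,"y":0,"z":0,"turn":0},{"x":-0.0005,"y":0,"z":0,"turn":0},{"x":-0.0005,"y":0,"z":0,"turn":0},{"x":-0.0005,"y":0,"z":0,"turn":0}]'

```text
clock: 9.83
position: [0.5367, 0.017, 0.058]
tcp_rot: [0.801, 0.599, 0.002, -0.001]
force: [1.6, 6.3, -0.5]
gripper_width: 0.0301
```

```bash
python3 s.py
```

```text
t 9.83 lat-.5107 -0.0006 s 0.1678 z 0.058 yaw -16.39 F(lat,y,z) -0.21 6.48 -0.52
```

The shoe was met at s≈0.169 with about 6.5 N, and the arm gives roughly 3 N/mm. The dead stop is at least 11 mm further on.

Call:
step_arm --plan '[{"x":-0.001,"y":0,"z":0,"turn":0},{"x":-0.001,"y":0,"z":0,"turn":0},{"x":-0.001,"y":0,"z":0,"turn":0},{"x":-0.001,"y":0,"z":0,"turn":0},{"x":-0.001,"y":0,"z":0,"turn":0}]'

```text
clock: 10.25
position: [0.5353, 0.0122, 0.058]
tcp_rot: [0.801, 0.599, 0.002, -0.001]
force: [1.7, 6.4, -0.9]
gripper_width: 0.0301
```

```bash
python3 s.py
```

```text
t 10.25 lat-.5107 -0.0006 s 0.1628 z 0.058 yaw -16.39 F(lat,y,z) -0.18 6.58 -0.86
```

Call:
step_arm --plan '[{"x":-0.001,"y":0,"z":0,"turn":0},{"x":-0.001,"y":0,"z":0,"turn":0},{"x":-0.001,"y":0,"z":0,"turn":0}]'

```text
clock: 10.5
position: [0.5344, 0.0093, 0.0581]
tcp_rot: [0.801, 0.599, 0.002, -0.001]
force: [1.1, 5.5, -0.7]
gripper_width: 0.0301
```

```bash
python3 s.py
```

```text
t 10.5 lat-.5107 -0.0006 s 0.1598 z 0.0581 yaw -16.39 F(lat,y,z) -0.49 5.59 -0.73
```

Call:
step_arm --plan '[{"x":-0.001,"y":0,"z":0,"turn":0},{"x":-0.001,"y":0,"z":0,"turn":0},{"x":-0.001,"y":0,"z":0,"turn":0}]'

```text
clock: 10.75
position: [0.5335, 0.0064, 0.058]
tcp_rot: [0.801, 0.599, 0.002, -0.001]
force: [1.7, 6.5, -1.3]
gripper_width: 0.0302
```

```bash
python3 s.py
```

```text
t 10.75 lat-.5107 -0.0007 s 0.1568 z 0.058 yaw -16.39 F(lat,y,z) -0.17 6.77 -1.28
```

Call:
step_arm --plan '[{"x":-0.001,"y":0,"z":0,"turn":0},{"x":-0.001,"y":0,"z":0,"turn":0},{"x":-0.001,"y":0,"z":0,"turn":0}]'

```text
clock: 11.0
position: [0.5337, 0.0059, 0.0583]
tcp_rot: [0.8, 0.599, 0.004, -0.003]
force: [3.7, 15.4, -1.8]
gripper_width: 0.0298
```

```bash
python3 s.py
```

```text
t 11.0 lat-.5107 -0.0004 s 0.1563 z 0.0583 yaw -16.34 F(lat,y,z) -0.78 15.84 -1.77
```

The force rose abruptly to 15.8 N with the motion stopped, so this is the dead stop. Holding here.

Call:
step_arm --plan '[{"x":0,"y":0,"z":0,"turn":0},{"x":0,"y":0,"z":0,"turn":0}]'

```text
clock: 11.17
position: [0.5337, 0.0059, 0.0583]
tcp_rot: [0.8, 0.599, 0.004, -0.003]
force: [1.9, 12.6, -0.8]
gripper_width: 0.0299
```

```bash
python3 s.py
```

```text
t 11.17 lat-.5107 -0.0004 s 0.1564 z 0.0583 yaw -16.33 F(lat,y,z) -1.76 12.65 -0.84
```

Call:
step_arm --plan '[{"x":-0.0005,"y":0,"z":0,"turn":0},{"x":0,"y":0,"z":0,"turn":0}]'

```text
clock: 11.33
position: [0.5337, 0.0059, 0.0584]
tcp_rot: [0.8, 0.6, 0.004, -0.003]
force: [3.5, 13.7, -0.6]
gripper_width: 0.0296
```

```bash
python3 s.py; for i in 1 2 3; do python3 -c "
from h import *
ctrl.read_camera('wrist')"; python3 s.py; done
```

```text
t 11.33 lat-.5107 -0.0004 s 0.1563 z 0.0584 yaw -16.32 F(lat,y,z) -0.51 14.12 -0.62
t 11.38 lat-.5107 -0.0004 s 0.1563 z 0.0584 yaw -16.32 F(lat,y,z) 0.38 14.11 -0.52
t 11.43 lat-.5107 -0.0004 s 0.1563 z 0.0584 yaw -16.32 F(lat,y,z) -1.04 14.2 -0.47
t 11.48 lat-.5107 -0.0004 s 0.1563 z 0.0584 yaw -16.32 F(lat,y,z) -0.33 14.26 -0.72
```

Call:
step_arm --plan '[{"x":-0.0006,"y":0,"z":0,"turn":0},{"x":0,"y":0,"z":0,"turn":0},{"x":0,"y":0,"z":0,"turn":0},{"x":0,"y":0,"z":0,"turn":0}]'

```text
clock: 11.82
position: [0.5337, 0.0059, 0.0585]
tcp_rot: [0.8, 0.6, 0.005, -0.003]
force: [3.3, 14.5, -1.6]
gripper_width: 0.0298
```

```bash
python3 s.py
```

```text
t 11.82 lat-.5107 -0.0004 s 0.1563 z 0.0585 yaw -16.3 F(lat,y,z) -0.96 14.86 -1.55
```

Call:
step_arm --plan '[{"x":0,"y":0,"z":0,"turn":0},{"x":0,"y":0,"z":0,"turn":0},{"x":0,"y":0,"z":0,"turn":0},{"x":0,"y":0,"z":0,"turn":0},{"x":0,"y":0,"z":0,"turn":0},{"x":0,"y":0,"z":0,"turn":0}]'

```text
clock: 12.32
position: [0.5337, 0.0059, 0.0585]
tcp_rot: [0.8, 0.6, 0.005, -0.003]
force: [3.4, 14.7, -0.1]
gripper_width: 0.0297
```

```bash
python3 s.py
```

```text
t 12.32 lat-.5107 -0.0004 s 0.1563 z 0.0585 yaw -16.3 F(lat,y,z) -0.88 15.1 -0.07
```

Call:
step_arm --plan '[{"x":-0.0005,"y":0,"z":0,"turn":0},{"x":0,"y":0,"z":0,"turn":0},{"x":0,"y":0,"z":0,"turn":0},{"x":0,"y":0,"z":0,"turn":0}]'

```text
clock: 12.65
position: [0.5337, 0.0058, 0.0585]
tcp_rot: [0.8, 0.6, 0.005, -0.004]
force: [3.9, 15.8, -0.3]
gripper_width: 0.0299
```

```bash
python3 s.py
```

```text
t 12.65 lat-.5107 -0.0004 s 0.1563 z 0.0585 yaw -16.29 F(lat,y,z) -0.76 16.26 -0.3
```

Call:
step_arm --plan '[{"x":0,"y":0,"z":0,"turn":0},{"x":0,"y":0,"z":0,"turn":0},{"x":0,"y":0,"z":0,"turn":0},{"x":0,"y":0,"z":0,"turn":0},{"x":0,"y":0,"z":0,"turn":0},{"x":0,"y":0,"z":0,"turn":0},{"x":0,"y":0,"z":0,"turn":0}]'

```text
clock: 13.23
position: [0.5337, 0.0058, 0.0585]
tcp_rot: [0.8, 0.6, 0.005, -0.004]
force: [4.2, 16.8, -0.9]
gripper_width: 0.0302
```

```bash
python3 s.py
```

```text
t 13.23 lat-.5107 -0.0003 s 0.1563 z 0.0585 yaw -16.28 F(lat,y,z) -0.72 17.27 -0.89
```

Held 16–17 N for over half a second. Backing straight off, then up and away.

Call:
step_arm --plan '[{"x":0.004,"y":0,"z":0,"turn":0},{"x":0.006,"y":0,"z":0,"turn":0},{"x":0.01,"y":0,"z":0,"turn":0},{"x":0.01,"y":0,"z":0,"turn":0},{"x":0,"y":0,"z":-0.02,"turn":0},{"x":0,"y":0,"z":-0.035,"turn":0},{"x":0,"y":0,"z":-0.035,"turn":0},{"x":0,"y":0,"z":-0.035,"turn":0},{"x":0,"y":0,"z":-0.035,"turn":0},{"x":0.03,"y":0,"z":-0.01,"turn":0},{"x":0.035,"y":0,"z":0,"turn":0},{"x":0.035,"y":0,"z":0,"turn":0}]'

```text
clock: 14.23
position: [0.5694, 0.126, 0.2298]
tcp_rot: [0.801, 0.598, 0.001, 0.001]
force: [0.7, -0.0, -0.2]
gripper_width: 0.0302
```

Call:
step_arm --plan '[{"x":0.035,"y":0,"z":0,"turn":0},{"x":0.035,"y":0,"z":0,"turn":0},{"x":0.035,"y":-0.01,"z":0,"turn":0},{"x":0.035,"y":-0.015,"z":0,"turn":0},{"x":0.035,"y":-0.015,"z":0,"turn":0},{"x":0.03,"y":-0.02,"z":0,"turn":0},{"x":0.03,"y":-0.02,"z":0,"turn":0},{"x":0,"y":0,"z":0,"turn":0}]'

```text
clock: 14.9
position: [0.5553, 0.3799, 0.2269]
tcp_rot: [0.799, 0.602, 0.0, -0.001]
force: [1.1, -0.5, -0.3]
gripper_width: 0.03
```

```bash
python3 s.py
python3 - <<'E'
from h import *
im=ctrl.read_camera("top")[:,:,::-1]; cv2.imwrite("pics/t4.png",im); a=cv2.resize(im[140:250,255:405],None,fx=4,fy=4,interpolation=cv2.INTER_CUBIC)
im=ctrl.read_camera("scene")[:,:,::-1]; cv2.imwrite("pics/s4.png",im); b=cv2.resize(im[150:275,265:360],None,fx=2,fy=2,interpolation=cv2.INTER_CUBIC)
c=np.zeros((440,790,3),np.uint8); c[:,:600]=a; c[:250,600:]=b; cv2.imwrite("pics/m4.png",c)
E
```

```text
t 14.9 lat-.5107 -0.0853 s 0.5212 z 0.2269 yaw -16.03 F(lat,y,z) 1.19 -0.2 -0.28
```

View pics/m4.png

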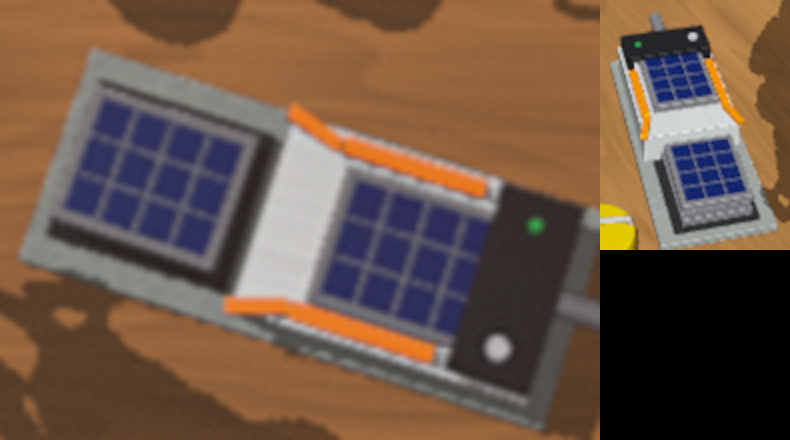

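Panel sits square under the hood, rear edge at (352,172)–(312,300) in the crop. The rest of the stack is tidy at (155,180), and the arm is clear. One numeric check on depth, lower stack and bystanders before handing in.

Run:
```python
from h import *
y=np.array([.2823,.9593])
g=lambda p,z:at_z('top',np.array(p)/4+[255,140],z)[:,:2]
r=g([[352,172],[312,300]],.066); h=g([[502,185],[448,365]],.076); v=r[0]-r[1]
print('rear s',r@y,'yaw',np.degrees(np.arctan2(v[1],v[0])),'mouth s',h@y,'depth',.11-(r@y).mean()+(h@y).mean())
p=g([[97,85],[258,130],[212,272],[52,217]],.056); print('panel2 c',p.mean(0).round(4))
a=cv2.imread("pics/scene0.png");b=cv2.imread("pics/s4.png")
d=cv2.absdiff(a,b).max(2)
for n,(x0,x1,y0,y1) in dict(lantern=(243,288,250,308),jar=(222,257,216,262),mug=(188,230,174,214),torch=(214,254,122,156),brush=(345,446,330,366),teal1=(402,457,216,256),teal2=(368,427,266,306)).items(): print(n,(d[y0:y1,x0:x1]>30).mean().round(3))
```

```text
rear s [0.1395203  0.13891801] yaw -15.989521544979523 mouth s [0.04817191 0.04736939] depth 0.018551500193986888
panel2 c [0.5629 0.1035]
lantern 0.0
jar 0.0
mug 0.0
torch 0.0
brush 0.0
teal1 0.519
teal2 0.002
```

```bash
python3 -c "
from bench import ctrl
print(ctrl.sign_off())"
```

```text
the job is handed in; nothing more can be done
None
```

I slid the top panel off the stack with two partly open fingers on its back edge. It went across the deck between the rails and drove the brass shoe about 13 mm to the dead stop. I signed off at about 15 s on the robot's clock; no verdict was reported.

- **Pushing force:** sliding the panel alone took about 1.5–2 N, and about 6.5 N once it met the shoe. At the stop the force jumped to about 16 N with no further motion. I held roughly 12–15 N for about 1.3 s while trimming, then 16–17 N for about 0.6 s. The highest reading was 17.3 N, well under the 25 N limit.
- **Final position:** after backing off, the arm was clear with near-zero force. The panel lies square (yaw -16.0°, stand about -16.4°), with its front edge 13–18 mm inside the hood. The two estimates of depth disagree by about 5 mm, but both are within the 12–24 mm range.
- **Lower stack:** the panel below sits centred on its pad in the last picture. I had no earlier view of it to compare, so I can't put a number on how far it may have moved.
- **Other things on the bench:** the lantern, jar, mug, torch, hairbrush and one turquoise plate looked unchanged. About half the pixels in the other turquoise plate's area differed between the first and last scene pictures. I put that down to the arm's shadow, because the arm never went near it, but I did not check it separately.

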